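# Press the amber flask into a touch-start vortex mixer and hold it

## Robot

A 6-joint arm with a two-finger parallel gripper is mounted at the origin on the work surface; the furniture and walls round the work are solid. World frame = base frame: x ahead of the robot, y to its left, z up, the work surface at z = 0. Lengths are in m, angles in degrees, forces in N, time in s.
With the tool pointing down it reaches from about 0.4 to 0.825 m from the base axis. Payload 7 kg.
Tool frame: the origin (TCP) lies midway between the tips of the shut fingers; the grasp point (between the pads) lies 19 mm behind it; z points along the fingers, y is the direction in which the jaws open and shut (so a half turn about z gives the same grasp; the last joint's range is limited). The gripper opens to 88 mm and grips with 3 to 60 N. Pads are 19 mm wide; open, the fingers measure 130 mm over their backs; the gripper's body (78 mm by 193 mm) begins 47 mm behind the grasp point.
Start: joints at [-60.212, 20.546, 0.682, 0, -70.136, -16.507], TCP at [0.155, -0.657, 0.227] pointing down, gripper open.
Joint ranges: [-176.03, 176.03], [-82.01, 121.73], [-58.28, 71.71], [-173.87, 95.51], [-174.79, -0.11], [-173.66, 173.66]. Speed limits (degrees/s): [136.94, 136.94, 172.46, 180, 180, 180].

## Interface

Orientations are given as a 3x3 rotation matrix whose columns are the frame's x, y, z axes.
In Python, from rig import robot gives the robot as it stands. Calls block until the motion is done:
- robot.goto(position, orientation): joint-space move of the TCP to a pose.
- robot.servo_line(position, ori=None, speed=0.15): straight line of the TCP; ori=None keeps the orientation; speed is the mean speed in m/s.
- robot.movej(angles): joint-space move.
- robot.move_gripper(opening): opening from 0.0 (shut) to 1.0 (fully open); the grip force is fixed at half the most; returns when the fingers have stopped.
- robot.dwell(seconds).
- robot.ik(position, orientation): joint angles nearest the present ones, or None.
- robot.grab_frame(name): name is "scene" or "top" or "wrist"; returns (picture, depth): 480x640x3 uint8, red, green, blue; 480x640 float32, m along the optical axis (not along the pixel's ray), 0 where there is no reading.
- robot.camera_info(name): a dict with "vfov" (degrees; the focal length in pixels is half the picture's height over the tangent of half this angle, whatever the lens; pixels are square), "cx", "cy" (the principal point, pixels), "view" (4x4, takes a point from world to camera coordinates); the wrist camera has in their place "T_tool_cam" (4x4, takes a point from camera to tool coordinates, whose origin is the TCP and whose axes are the flange's). Camera axes: x right, y down, z forward; pixel columns grow to the right and rows downward; lengths in m; the calibration is good to about 2 mm. The wrist camera is an equidistant fisheye: a pixel r from the principal point sees the ray r / f radians off the axis. A picture is of the moment at which its call begins: read the wrist's pose just before it. camera_info takes no time and is no camera call.
A pose or a line that the arm cannot do raises robot.Unreachable and nothing moves.
- robot.job_done(): hands the job in, once; it reports no verdict.
Readings, each from a call of its own:
- robot.read_t(): time.
- robot.read_qpos(): joint angles.
- robot.read_qvel(): joint speeds.
- robot.read_effort(): joint torques, N m.
- robot.read_position(): TCP position.
- robot.read_tcp_rot(): TCP orientation.
- robot.read_force(): force on the tool from outside, world axes, zero at the start.
- robot.read_ft_torque(): the same for the moment, N m.
- robot.read_grip_width(): opening from 0.0 (shut) to 1.0 (fully open).
Only numpy, scipy, OpenCV 4.12 (cv2) and the standard library are available. Lean on these libraries where they do the work, as an engineer would, in place of code of your own. Each camera call takes 0.05 s, during which the arm holds its last target.

## Task

Mix the sample in the stoppered amber flask: first flip the vortex mixer's toggle switch on, then lift the amber flask out of its cork ring, carry it upright to the mixer and seat its bulb in the sprung round cradle. The mixer runs only while its head is pressed, so push the flask straight down, firmly but without ramming it, until the cradle is most of the way to its stop, and finish while still holding it there, upright and pressed down. Leave the clear flask and everything else on the bench where it stands.

Things in the scene. Friction and masses are not known exactly. Their poses are not given: they have to be found in the camera images.
- amber_flask: The sample: a stoppered round-bottomed flask of brown (amber) glass with a green stopper, 110 mm high, about 150 g. It stands upright in a loose cork ring (92 mm across, 30 mm high). Origin at the lowest point of the bulb, z up along the neck. The bulb is a ball of 64 mm diameter centred 32 mm above the origin; above it a cylindrical neck, 24 mm diameter, from 62 to 96 mm; then the stopper head, 32 mm diameter, 96 to 110 mm. It lifts straight up out of its ring.
- amber_flask_neck (a point): On the axis of the amber flask, 84 mm above its origin: a good height at which to pinch the neck (any yaw).
- clear_flask: A second flask of the same shape and size, of clear colourless glass with a white stopper, in its own cork ring. Which of the two flasks stands left and which right changes. Leave it alone.
- mixer: Vortex mixer with a touch-start head, a white housing with a black base, fixed to the bench; 186 x 136 mm, its flat deck 60 mm above the bench. Origin under the centre of the housing, on the bench; z up; its control end points to its own -x (roughly towards the robot). On the deck, 30 mm from the centre towards +x, sits the sprung round cradle; 55 mm from the centre towards -x stands the toggle switch. The dial on the front face is not used.
- cradle (a joint): How far the sprung cradle is pressed down, m: 0 = up, 0.014 = bottomed on its stop. It moves straight down. Flask alone does not press it down; a push of about 2.5 N starts it and about 9 N takes it to the stop, growing evenly between; it springs back up when let go.
- cradle_rim (a point): Centre of the upper rim of the cradle (moves with it), 106 mm above the bench when up. The cradle is a black rubber ring on an aluminium skirt, 79 mm outside, with an open round seat of 52 mm inner diameter at the rim: the flask's bulb sits in it like a ball in a ring, centring itself, with the flask's origin about 13 mm below the rim.
- switch (a joint): Angle of the mixer's metal toggle switch, rad: 0 = off (leaning 0.45 rad from upright towards the mixer's own -y), 0.9 = on (leaning 0.45 rad towards the mixer's +y, the side of the small green lamp). It tips over by itself once past the middle and stays.
- switch_tip (a point): Tip of the toggle lever. The lever is 34 mm long, with a 10 mm ball end, and pivots 63 mm above the bench (3 mm above the deck) 55 mm from the mixer's centre towards its -x. Under 2 N at the tip moves it.
- dropper_1: Bystander: small white dropper bottle with red cone cap, 27 x 86 mm. Origin under its centre.
- dropper_2: Bystander: small white dropper bottle with blue cone cap, 23 x 73 mm. Origin under its centre.
- beaker_1: Bystander: small open glass beaker, 55 x 70 mm. Origin under its centre.
- vial_a: Bystander: small vial with blue cap, 21 x 51 mm. Origin under its centre.
- flask_1: Bystander: long-necked clear volumetric flask, 76 x 251 mm. Origin under its centre.
Not all that is in view belongs to the job. There is more than one size of the amber_flask; the one meant has the size given above.

How it is judged:
By the outcome, as a careful person would: the job done as asked, in the order asked, and still so for the second after the job is handed in, while the arm keeps its last pose, push and grip.
It also fails if it takes over 58 s, if anything falls off the work surface, if the arm or the gripper's body presses on something with over 40 N, if the wrist force passes 120 N, or if a joint passes its speed limit or range.

## Working session

There is one attempt and no reset: what is moved stays moved. The work goes in short steps, each a Python script; the robot and the scene stay as the last script left them, time stands still between calls to the robot, and variables do not carry over. Pictures are saved under pics/ and viewed, and the job is handed in when it is done.

```bash
mkdir -p pics; ls; python3 - <<'E'
from rig import robot
import cv2,numpy as np
for n in ("scene","top"):
    p,d=robot.grab_frame(n); cv2.imwrite(f"pics/{n}0.png",p[:,:,::-1]); np.savez(f"{n}0.npz",p=p,d=d)
    print(n,robot.camera_info(n))
print(robot.read_t(),robot.camera_info("wrist"),robot.read_force())
E
```

```text
pics
scene {'vfov': 52.61422544262846, 'cx': 325.7057659005386, 'cy': 243.58130958640788, 'view': array([[-0.67037213, -0.74188527,  0.01440344,  0.37294451],
       [-0.51607105,  0.45220181, -0.72745047,  0.35499804],
       [ 0.53317153, -0.49509572, -0.686009  ,  0.95967915],
       [ 0.        ,  0.        ,  0.        ,  1.        ]])}
top {'vfov': 42.379593362821296, 'cx': 320.4687775514656, 'cy': 248.44216438358984, 'view': array([[-2.83852223e-03, -9.99993719e-01, -2.12265926e-03,
         2.33590347e-03],
       [-9.73328037e-01,  3.24976067e-03, -2.29394795e-01,
         5.55576055e-01],
       [ 2.29400252e-01,  1.41490155e-03, -9.73331147e-01,
         1.51703001e+00],
       [ 0.00000000e+00,  0.00000000e+00,  0.00000000e+00,
         1.00000000e+00]])}
0.1 {'vfov': 65.70646984690485, 'cx': 314.7414927734326, 'cy': 237.77096529514142, 'T_tool_cam': array([[-7.39986688e-04, -9.68271477e-01, -2.49899577e-01,
         6.70722557e-02],
       [ 9.99999720e-01, -6.89374423e-04, -2.90056072e-04,
         1.38770325e-03],
       [ 1.08578645e-04, -2.49899722e-01,  9.68271717e-01,
        -1.58429375e-01],
       [ 0.00000000e+00,  0.00000000e+00,  0.00000000e+00,
         1.00000000e+00]])} [-0.59510863  0.15636143  0.5578778 ]
```

View pics/scene0.png

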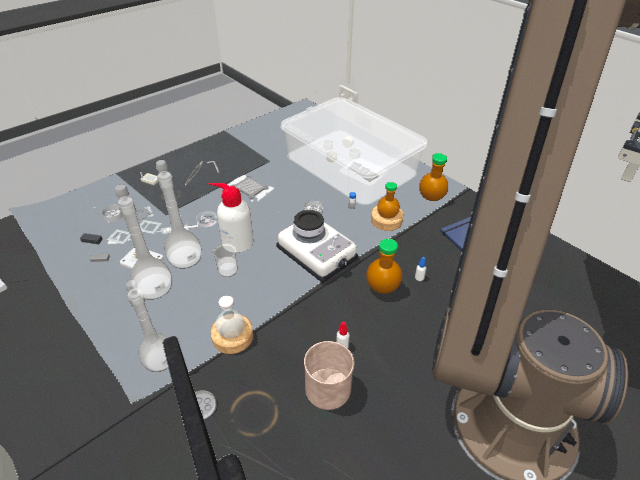

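View pics/top0.png

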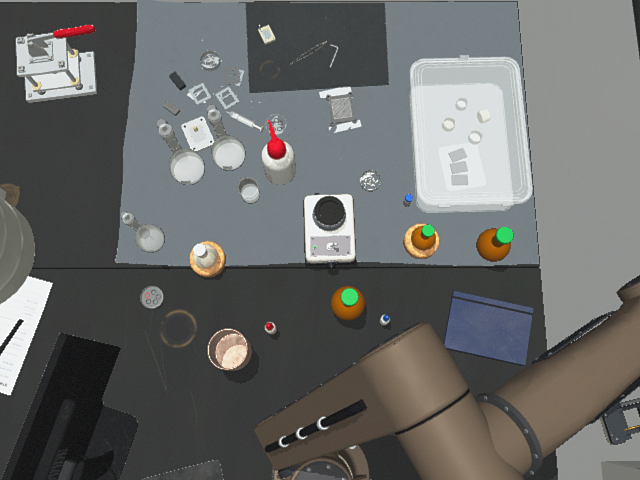

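The scene picture shows the target amber flask in a cork ring at scene (388,208) / top (423,238). The two larger amber flasks without rings, at top (348,302) and (494,243), are decoys. The mixer is at top (330,228) and the clear flask at top (207,257). Next I'll measure the positions.

```bash
cat > h.py <<'E'
import numpy as np,cv2
def cloud(d,info):
    H,W=d.shape; f=H/2/np.tan(np.radians(info['vfov'])/2)
    u,v=np.meshgrid(np.arange(W),np.arange(H))
    P=np.stack([(u-info['cx'])/f*d,(v-info['cy'])/f*d,d],-1)
    V=info['view']; return (P-V[:3,3])@V[:3,:3]
E
python3 - <<'E'
from rig import robot
from h import *
for n,bs in (("top",{"mix":(295,185,365,275),"am":(395,215,450,265)}),("scene",{"mix":(270,200,365,280),"am":(360,175,415,235)})):
    z=np.load(n+"0.npz");p=z['p'];d=z['d'];C=cloud(d,robot.camera_info(n)); np.save(n+"C.npy",C)
    hsv=cv2.cvtColor(p,cv2.COLOR_RGB2HSV)
    for k,(a,b,c,e) in bs.items():
        cv2.imwrite(f"pics/{n}_{k}.png",cv2.resize(p[b:e,a:c,::-1],None,fx=6,fy=6,interpolation=cv2.INTER_CUBIC))
        Q=C[b:e,a:c].reshape(-1,3);h=hsv[b:e,a:c].reshape(-1,3);ok=(d[b:e,a:c]>0).ravel()
        if k=="am":
            g=ok&(h[:,0]>50)&(h[:,0]<80)&(h[:,1]>150); print(n,"green",g.sum(),Q[g].mean(0),Q[g].min(0),Q[g].max(0))
            t=g&(Q[:,2]>Q[g,2].max()-.005);print(" top",Q[t].mean(0),Q[t].min(0),Q[t].max(0))
            r=ok&(Q[:,2]>.02)&(Q[:,2]<.034);print(" ring",Q[r].min(0),Q[r].max(0))
        else:
            m=ok&(Q[:,2]>.052)&(Q[:,2]<.068)
            xy=Q[m][:,:2].astype(np.float32);print(n,"deck",cv2.minAreaRect(xy),Q[m,2].mean())
            m=ok&(Q[:,2]>.098)&(Q[:,2]<.115);xy=Q[m][:,:2].astype(np.float32);print(" rim",cv2.minEnclosingCircle(xy),cv2.fitEllipse(cv2.convexHull(xy)),np.median(Q[m,2]))
            m=ok&(Q[:,2]>.075)&(Q[:,0]<np.median(Q[m,0])-.055);print(" sw",Q[m])
E
```

```text
top deck ((0.6091923117637634, -0.021968528628349304), (0.18942902982234955, 0.1282677948474884), 1.5071384906768799) 0.059751181835173736
 rim ((0.6455374956130981, -0.021408701315522194), 0.03978882357478142) ((0.645298957824707, -0.02104892022907734), (0.07742542773485184, 0.0778169110417366), 46.32936096191406) 0.10385417782468324
 sw [[ 0.56488678 -0.03594582  0.09507713]
 [ 0.56550486 -0.03851789  0.0925366 ]
 [ 0.56187687 -0.03337811  0.09684952]
 [ 0.56300447 -0.03598974  0.09221087]
 [ 0.56402132 -0.03860575  0.08802425]
 [ 0.56376035 -0.0286716   0.0785691 ]
 [ 0.55964186 -0.03338766  0.09543394]
 [ 0.5602344  -0.03595138  0.09296285]
 [ 0.56076454 -0.03851703  0.09074821]
 [ 0.5629369  -0.04126593  0.0817804 ]
 [ 0.56195059 -0.02871168  0.07526127]
 [ 0.55836876 -0.030965    0.0900581 ]
 [ 0.55849779 -0.03349253  0.08948887]
 [ 0.55838498 -0.0359992   0.08992111]
 [ 0.55842306 -0.03851965  0.0897285 ]
 [ 0.55861997 -0.02864004  0.07825709]]
top green 119 [ 0.5856447  -0.26382179  0.12795099] [ 0.57075876 -0.27758708  0.12176282] [ 0.60325944 -0.24951909  0.13881779]
 top [
[... 1027 characters left out ...]
61217  0.08518931]
 [ 0.56385794 -0.02990937  0.08175862]
 [ 0.56107753 -0.03070542  0.0832151 ]
 [ 0.56174279 -0.02798139  0.08099429]
 [ 0.56176436 -0.03149841  0.07881645]
 [ 0.56363173 -0.02643167  0.07718281]
 [ 0.563164   -0.02947449  0.07563352]
 [ 0.55966232 -0.02957873  0.07803738]
 [ 0.56191253 -0.02488896  0.07590448]
 [ 0.5598071  -0.02634496  0.07649171]]
scene green 78 [ 0.58337726 -0.25974739  0.12626376] [ 0.57109692 -0.2743302   0.11716937] [ 0.59930583 -0.24641803  0.13025788]
 top [ 0.58461467 -0.26146767  0.12800188] [ 0.57109692 -0.2743302   0.12558937] [ 0.5982916  -0.24867132  0.13025788]
 ring [ 0.54004596 -0.45740809  0.02002096] [ 0.69258604 -0.21628224  0.03392993]
```

```bash
python3 - <<'E'
from rig import robot
from h import *
print(robot.read_tcp_rot().round(3))
C=np.load("topC.npy");print("decoy top z",np.percentile(C[225:265,475:515].reshape(-1,3)[:,2],99),C[235,505],C[296,348])
for s in (1,-1):
    R=np.array([[s,0,0],[0,-s,0],[0,0,-1.]])
    for p in ([.586,-.262,.33],[.561,-.07,.20],[.6455,-.0205,.15]): print(s,p,robot.ik(p,R))
E
```

```text
[[-0.973 -0.23  -0.   ]
 [-0.23   0.973  0.001]
 [ 0.     0.001 -1.   ]]
decoy top z 0.15419914422494993 [ 0.56695362 -0.44630486  0.15185224] [ 0.41955413 -0.0644515   0.14925554]
1 [0.586, -0.262, 0.33] [ -6.70389642  14.89370371   5.94064583   0.         -81.04694213
  96.70389642]
1 [0.561, -0.07, 0.2] [ 12.71926846  11.38679798 -15.61979447   0.         -62.99340754
  77.28073154]
1 [0.6455, -0.0205, 0.15] [ 15.45755466  20.99594166  -9.09204181   0.         -59.91201653
  74.54244534]
-1 [0.586, -0.262, 0.33] [ -6.70389642  14.89370371   5.94064583   0.         -81.04694213
 -83.29610358]
-1 [0.561, -0.07, 0.2] [  12.71926846   11.38679798  -15.61979447    0.          -62.99340754
 -102.71926846]
-1 [0.6455, -0.0205, 0.15] [  15.45755466   20.99594166   -9.09204181    0.          -59.91201653
 -105.45755466]
```

View pics/top_mix.png

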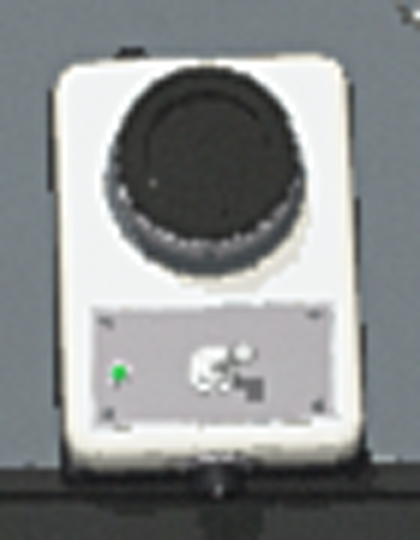

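The crop shows the green lamp at the left (+y) and the lever tip leaning right (-y), so the switch is off. I'll view the flask from above with the wrist camera, then go to the switch.

```bash
python3 - <<'E'
from rig import robot
from h import *
R=np.diag([-1.,1,-1])
p0=robot.read_position()
robot.servo_line([p0[0],p0[1],.32],speed=.25)
robot.goto([.586,-.262,.32],R)
def snap(n):
    p=robot.read_position();r=robot.read_tcp_rot()
    im,d=robot.grab_frame("wrist");cv2.imwrite(f"pics/{n}.png",im[:,:,::-1]);np.savez(n+".npz",im=im,d=d,p=p,r=r)
snap("w1")
robot.move_gripper(0.0)
robot.goto([.561,-.085,.20],R)
snap("w2")
print(robot.read_t(),robot.read_position(),robot.read_force())
E
```

```text
5.1167 [ 0.56214015 -0.0857679   0.20119475] [-0.31299343 -0.36302425 -0.44485919]
```

View pics/w1.png

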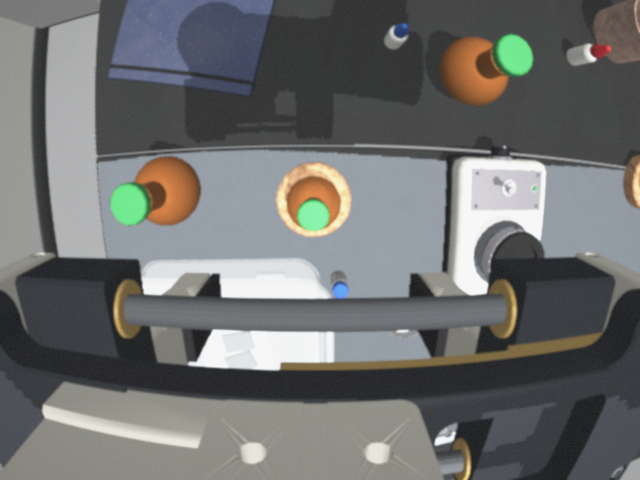

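View pics/w2.png

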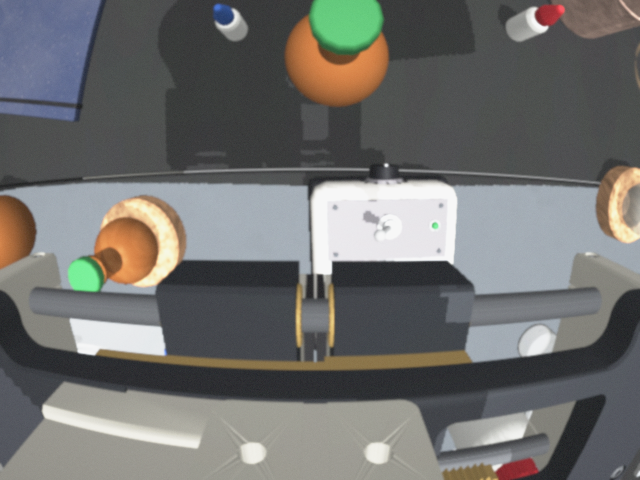

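```bash
cat >> h.py <<'E'
def wcloud(z,info):
    d=z['d'];H,W=d.shape; f=H/2/np.tan(np.radians(info['vfov'])/2)
    u,v=np.meshgrid(np.arange(W)-info['cx'],np.arange(H)-info['cy'])
    r=np.hypot(u,v)+1e-9;t=np.tan(r/f)/r
    P=np.stack([u*t*d,v*t*d,d],-1);T=info['T_tool_cam']
    return (P@T[:3,:3].T+T[:3,3])@z['r'].T+z['p']
E
python3 - <<'E'
from rig import robot
from h import *
I=robot.camera_info("wrist")
for n in("w1","w2"):
    z=np.load(n+".npz");C=wcloud(z,I).reshape(-1,3);im=z['im'];ok=z['d'].ravel()>0
    h=cv2.cvtColor(im,cv2.COLOR_RGB2HSV).reshape(-1,3)
    if n=="w1":
        near=ok&(np.hypot(C[:,0]-.586,C[:,1]+.262)<.06)
        g=near&(h[:,0]>45)&(h[:,0]<85)&(h[:,1]>130)&(C[:,2]>.11);t=C[g]
        print("stop",g.sum(),t.min(0),t.max(0),np.median(t,0))
        tt=t[t[:,2]>.123];print(cv2.minEnclosingCircle(tt[:,:2].astype(np.float32)),np.median(tt[:,2]))
        r=C[near&(C[:,2]>.024)&(C[:,2]<.034)];print("ring",cv2.minEnclosingCircle(r[:,:2].astype(np.float32)))
    else:
        m=ok&(C[:,2]>.098)&(C[:,2]<.112)&(np.hypot(C[:,0]-.6455,C[:,1]+.02)<.05)
        print("rim",m.sum(),cv2.minEnclosingCircle(C[m][:,:2].astype(np.float32)) if m.sum() else 0)
        s=ok&(C[:,2]>.075)&(C[:,2]<.105)&(np.hypot(C[:,0]-.561,C[:,1]+.03)<.03);print("sw",C[s].min(0),C[s].max(0),C[s][C[s][:,2]>.09].mean(0))
        dk=ok&(abs(C[:,2]-.06)<.005)&(abs(C[:,0]-.61)<.11)&(abs(C[:,1]+.02)<.08);print(cv2.minAreaRect(C[dk][:,:2].astype(np.float32)))
E
```

```text
stop 21 [ 0.57149277 -0.27464728  0.126652  ] [ 0.57808034 -0.25463253  0.13016742] [ 0.57243931 -0.26413896  0.12893674]
((0.576697826385498, -0.2646399140357971), 0.010202418081462383) 0.1289367433893144
ring ((0.5866596698760986, -0.263323575258255), 0.046566784381866455)
rim 0 0
sw [ 0.55722234 -0.03989668  0.07540339] [ 0.56633696 -0.02604825  0.09580546] [ 0.56154793 -0.0357861   0.09289118]
((0.5634722709655762, -0.023427411913871765), (0.07453000545501709, 0.12500488758087158), 4.028630256652832)
```

```bash
python3 - <<'E'
from rig import robot
from h import *
robot.servo_line([.561,-.085,.083],speed=.12)
print(robot.read_position(),robot.read_force())
for y in (-.070,-.060,-.054,-.050,-.046,-.042,-.038):
    robot.servo_line([.561,y,.083],speed=.06); print(y,robot.read_position().round(4),robot.read_force().round(2))
    
z,d=robot.grab_frame("wrist");cv2.imwrite("pics/w3.png",z[:,:,::-1]);
z,d=robot.grab_frame("scene");cv2.imwrite("pics/s3.png",cv2.resize(z[200:290,260:370,::-1],None,fx=6,fy=6,interpolation=cv2.INTER_CUBIC))
print(robot.read_t())
E
```

```text
[ 0.56160622 -0.08501224  0.08371771] [-0.55211934  0.52001092  0.61323812]
-0.07 [ 0.5612 -0.0694  0.0833] [-0.18 -0.59  0.57]
-0.06 [ 0.561  -0.0596  0.083 ] [ 0.73 -0.12 -0.1 ]
-0.054 [ 0.561  -0.0537  0.083 ] [-0.72  0.84  0.35]
-0.05 [ 0.561  -0.0498  0.083 ] [-0.36  1.42  0.01]
-0.046 [ 0.561  -0.0458  0.083 ] [-0.41 -0.15 -0.4 ]
-0.042 [ 0.561  -0.0418  0.083 ] [-0.6  -0.93  0.89]
-0.038 [ 0.561  -0.0378  0.083 ] [ 0.79 -0.45 -0.36]
8.3083
```

View pics/w3.png

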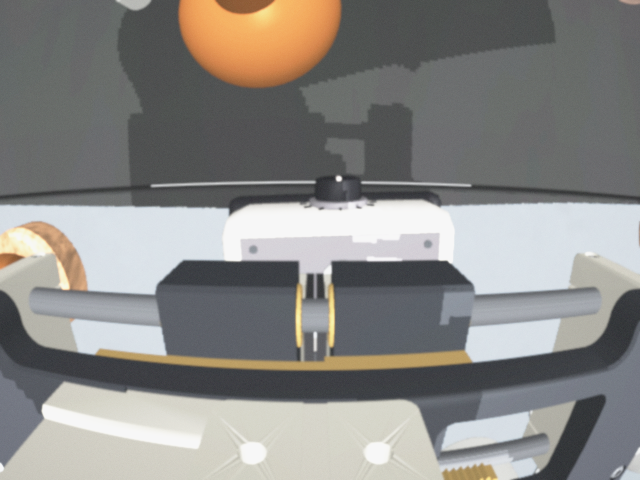

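View pics/s3.png

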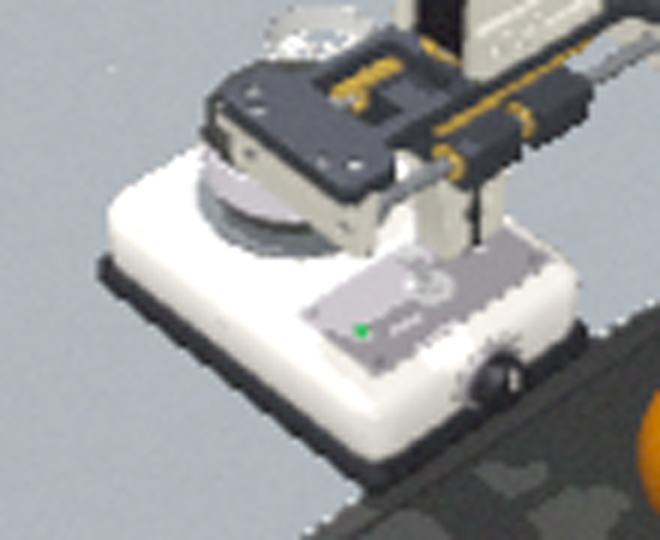

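The lever looks tipped, but the hand partly hides it. I'll retract and check.

```bash
python3 - <<'E'
from rig import robot
from h import *
robot.servo_line([.561,-.085,.083],speed=.15)
robot.servo_line([.561,-.085,.2],speed=.25)
robot.goto([.5865,-.2633,.22],np.diag([-1.,1,-1]))
for n,(a,b,c,e) in (("scene",(270,200,365,280)),("top",(295,185,365,275))):
    p,d=robot.grab_frame(n);C=cloud(d,robot.camera_info(n))
    cv2.imwrite(f"pics/{n}4.png",cv2.resize(p[b:e,a:c,::-1],None,fx=6,fy=6,interpolation=cv2.INTER_CUBIC))
    Q=C[b:e,a:c].reshape(-1,3);m=(Q[:,2]>.075)&(Q[:,2]<.11)&(np.hypot(Q[:,0]-.561,Q[:,1]+.022)<.03)&(d[b:e,a:c].ravel()>0);print(n,Q[m].round(4))
print(robot.read_t())
E
```

```text
scene [[ 0.5658 -0.0111  0.0919]
 [ 0.564  -0.0128  0.0921]
 [ 0.5662 -0.0081  0.0901]
 [ 0.5636 -0.0091  0.0913]
 [ 0.5601 -0.0092  0.0937]
 [ 0.559  -0.0116  0.093 ]
 [ 0.5629 -0.0052  0.0908]
 [ 0.5621 -0.0078  0.0898]
 [ 0.5591 -0.0083  0.0916]
 [ 0.5574 -0.0102  0.0916]
 [ 0.5602 -0.0061  0.0887]
 [ 0.5603 -0.0096  0.0866]
 [ 0.5589 -0.0116  0.0863]
 [ 0.5616 -0.0109  0.0814]
 [ 0.5598 -0.0126  0.0816]
 [ 0.5616 -0.0178  0.0771]
 [ 0.5603 -0.0132  0.0774]
 [ 0.5584 -0.0148  0.0777]]
top []
10.2417
```

View pics/top4.png

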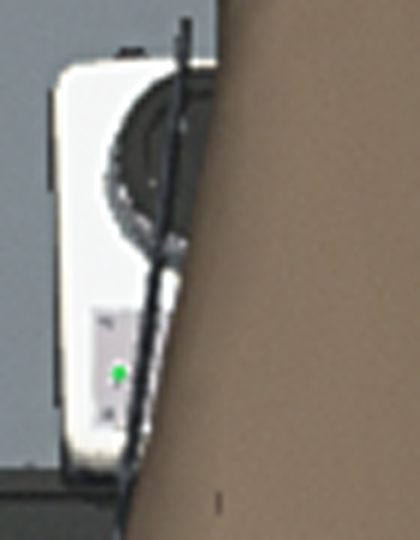

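The switch is on: the tip is at y≈-0.009, z≈0.092, and was at y≈-0.036. Next is the grasp.

```bash
python3 - <<'E'
from rig import robot
from h import *
robot.move_gripper(1.0)
robot.servo_line([.5865,-.2630,.16],speed=.2)
robot.servo_line([.5865,-.2630,.084],speed=.08)
print(robot.read_position(),robot.read_force())
robot.move_gripper(0.0)
print(robot.read_grip_width()*88,robot.read_force(),robot.read_position())
robot.servo_line([.5865,-.2630,.124],speed=.06)
print(robot.read_grip_width()*88,robot.read_force())
im,d=robot.grab_frame("scene");cv2.imwrite("pics/s5.png",cv2.resize(im[120:270,300:480,::-1],None,fx=4,fy=4,interpolation=cv2.INTER_CUBIC))
np.savez("s5.npz",im=im,d=d)
im,d=robot.grab_frame("wrist");cv2.imwrite("pics/w5.png",im[:,:,::-1])
print(robot.read_t())
E
```

```text
[ 0.58695753 -0.26311335  0.08459594] [-0.03999638  0.056242   -0.11003044]
31.06065283195459 [ 0.05353546 -0.13068905  0.61554194] [ 0.58653175 -0.26310713  0.08404965]
30.97975617719483 [-1.06460577  0.1030668  -1.12938139]
15.0833
```

View pics/s5.png

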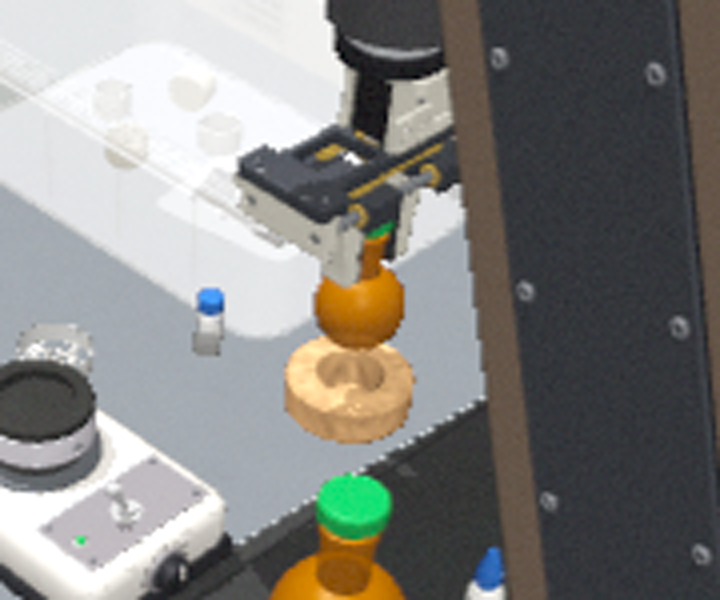

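View pics/w5.png

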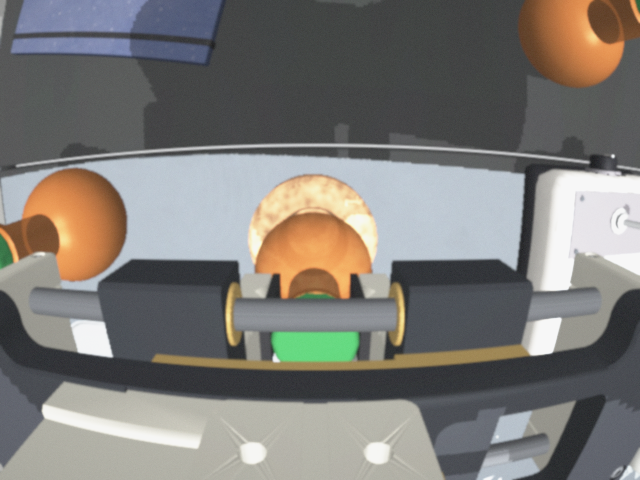

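```bash
python3 - <<'E'
from h import *
from rig import robot
a=cv2.imread("pics/w5.png")[180:380,215:415];cv2.imwrite("pics/w5c.png",cv2.resize(a,(600,600),interpolation=cv2.INTER_CUBIC))
z=np.load("s5.npz");C=cloud(z['d'],robot.camera_info("scene"));b=(slice(160,215),slice(375,405))
hs=cv2.cvtColor(z['im'],cv2.COLOR_RGB2HSV)
for nm,lo,hi in(("am",5,17),("gr",45,85)):
    m=(hs[...,0]>lo)&(hs[...,0]<hi)&(hs[...,1]>200 if nm=="am" else hs[...,1]>100)
    M=np.zeros_like(m);M[b]=m[b];Q=C[M];print(nm,len(Q),Q.min(0).round(4),Q.max(0).round(4))
    if nm=="am":
        k=Q[Q[:,2]<.115]
        A=np.c_[2*k,np.ones(len(k))];s=np.linalg.lstsq(A,(k**2).sum(1),rcond=None)[0];print("ball",s[:3],np.sqrt(s[3]+s[:3]@s[:3]))
        for t in range(3):
            from scipy.optimize import least_squares
            r=least_squares(lambda c:np.linalg.norm(k-c,axis=1)-.032,[.586,-.263,.09],loss='soft_l1',f_scale=.002)
        print("ball r32",r.x,r.cost)
print(robot.read_position())
E
```

```text
am 130 [-0.0785 -0.2797  0.0725] [0.6005 0.5913 0.9112]
ball [ 0.5858651  -0.26080623  0.09282288] 0.030261868179664617
ball r32 [ 0.58756522 -0.26254065  0.09203497] 7.234276966021045e-05
gr 14 [ 0.5485 -0.2796  0.1523] [ 0.5797 -0.2204  0.194 ]
[ 0.58616824 -0.26290901  0.12348261]
```

View pics/w5c.png

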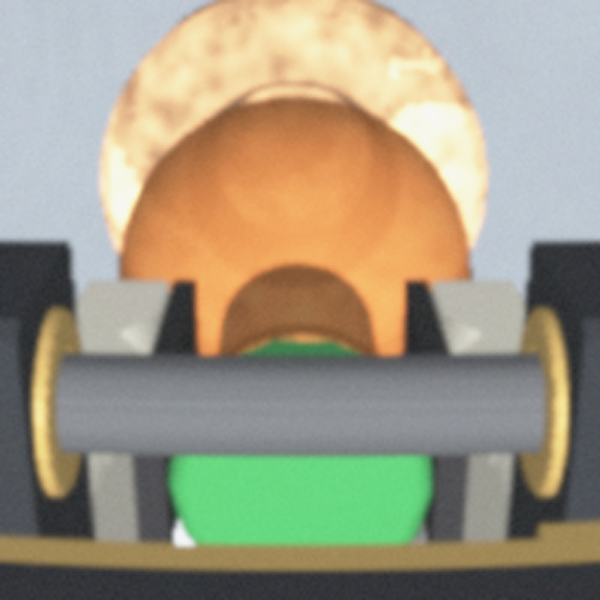

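The wrist crop shows the pads closing on the lower stopper head (31 mm wide), with small gaps to the neck at crop px 195–222. The flask hangs upright: the ball centre fits at (0.587,-0.262,0.092), under the TCP. The hold is symmetric and firm, so I'll keep it and carry.

```bash
cat >> h.py <<'E'
def F(robot,n=8):
    a=[]
    for _ in range(n): robot.dwell(.02);a.append(robot.read_force())
    return np.mean(a,0).round(2)
E
python3 - <<'E'
from rig import robot
from h import *
robot.servo_line([.5865,-.2630,.24],speed=.15)
robot.servo_line([.646,-.0208,.24],speed=.15)
robot.servo_line([.646,-.0208,.175],speed=.1)
robot.dwell(.3);print("air",F(robot,12),robot.read_position(),robot.read_grip_width()*88)
for n in("scene","top"):
    im,d=robot.grab_frame(n);np.savez(n+"6.npz",im=im,d=d)
    a,b,c,e=(240,120,390,280) if n=="scene" else (280,150,380,280)
    cv2.imwrite(f"pics/{n}6.png",cv2.resize(im[b:e,a:c,::-1],None,fx=4,fy=4,interpolation=cv2.INTER_CUBIC))
print(robot.read_t())
E
```

```text
air [ 0.04  0.04 -1.57] [ 0.64601882 -0.02080081  0.17512918] 31.4259537576332
19.225
```

View pics/scene6.png

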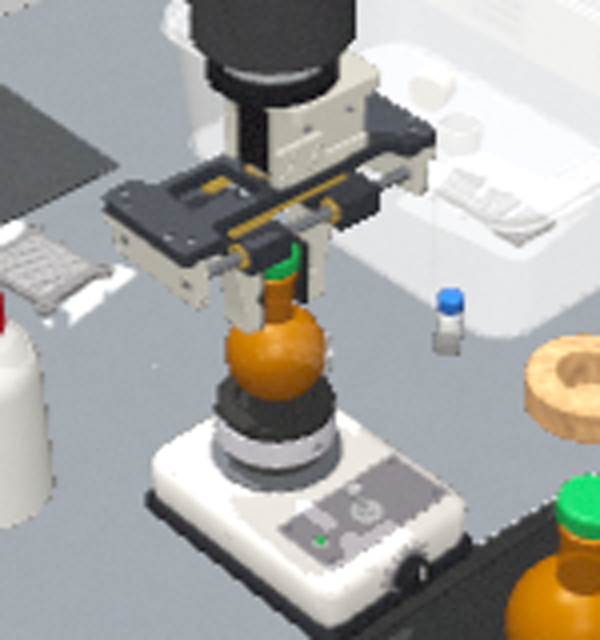

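The flask hangs upright just above the cradle. I'll check the ball against the cradle in the same frame, then descend under force watch.

```bash
python3 - <<'E'
from rig import robot
from h import *
from scipy.optimize import least_squares
z=np.load("scene6.npz");C=cloud(z['d'],robot.camera_info("scene"));hs=cv2.cvtColor(z['im'],cv2.COLOR_RGB2HSV)
m=(hs[...,0]>5)&(hs[...,0]<17)&(hs[...,1]>200)&(np.hypot(C[...,0]-.646,C[...,1]+.02)<.05)&(C[...,2]<.165)&(C[...,2]>.1)
k=C[m];r=least_squares(lambda c:np.linalg.norm(k-c,axis=1)-.032,[.646,-.02,.143],loss='soft_l1',f_scale=.002);print("ball",m.sum(),r.x)
n=(C[...,2]>.066)&(C[...,2]<.1)&(np.hypot(C[...,0]-.646,C[...,1]+.02)<.05)&(z['d']>0)
k=C[n];k=k[(k[:,2]>.080)&(k[:,2]<.1)];r=least_squares(lambda c:np.hypot(k[:,0]-c[0],k[:,1]-c[1])-.0395,[.646,-.02],loss='soft_l1',f_scale=.001);print("skirt",len(k),r.x)
F0=F(robot,10)
for zt in (.168,.163,.160,.158,.156,.154,.152):
    robot.servo_line([.646,-.0208,zt],speed=.03); f=F(robot)-F0
    print(zt,robot.read_position().round(4),f.round(2),robot.read_ft_torque().round(3))
    if f[2]>4.5: break
print(robot.read_t(),robot.read_grip_width()*88)
E
```

```text
ball 98 [ 0.64704568 -0.02108373  0.14305865]
skirt 290 [ 0.64848685 -0.02065205]
0.168 [ 0.6461 -0.0208  0.168 ] [ 0.31 -0.02  0.15] [-0.014 -0.025 -0.051]
0.163 [ 0.646  -0.0208  0.163 ] [0.52 0.11 0.03] [ 0.013 -0.046 -0.053]
0.16 [ 0.646  -0.0208  0.16  ] [ 0.2  -0.21 -0.53] [ 0.026 -0.021 -0.021]
0.158 [ 0.646  -0.0207  0.158 ] [ 0.13  0.68 -0.13] [ 0.133 -0.12  -0.013]
0.156 [ 0.6464 -0.0207  0.1565] [-0.12  1.55  4.2 ] [ 0.564 -0.025 -0.02 ]
0.154 [ 0.6462 -0.0207  0.1542] [0.38 1.86 5.03] [ 0.696 -0.071  0.02 ]
21.8917 31.44254787684053
```

Contact came at the expected height. There's a lateral Fy of +1.9 N, so the cradle centre is slightly to +y. I'll trim y, then press on.

```bash
python3 - <<'E'
from rig import robot
from h import *
F0=np.array([.04,.04,-1.57])
for y in (-.0198,-.0188,-.0178):
    robot.servo_line([.6462,y,.1540],speed=.03); f=F(robot)-F0
    print(y,robot.read_position().round(4),f.round(2),robot.read_ft_torque().round(3))
    if f[1]<.5: break
im,d=robot.grab_frame("scene");np.savez("scene7.npz",im=im,d=d);a,b,c,e=(240,120,390,280)
cv2.imwrite(f"pics/scene7.png",cv2.resize(im[b:e,a:c,::-1],None,fx=4,fy=4,interpolation=cv2.INTER_CUBIC))
print(robot.read_t(),robot.read_grip_width()*88)
E
```

```text
-0.0198 [ 0.6462 -0.0201  0.154 ] [ 0.25 -0.59  5.17] [-0.252 -0.109 -0.039]
22.325 31.424358732783546
```

View pics/scene7.png

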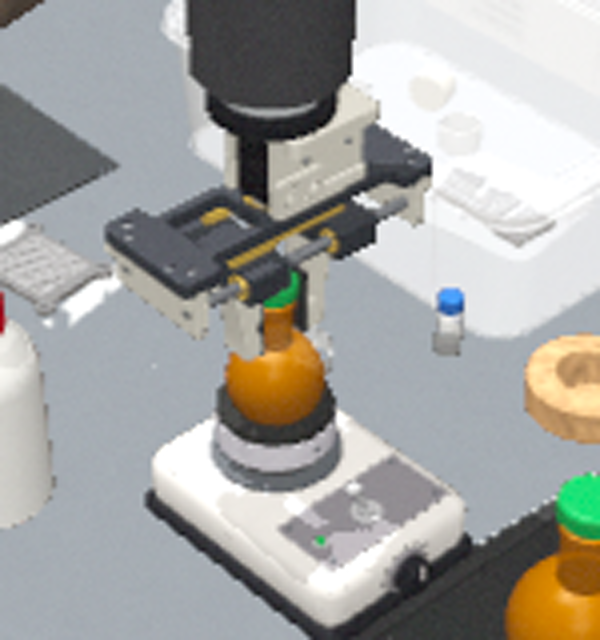

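```bash
python3 - <<'E'
from rig import robot
from h import *
F0=np.array([.04,.04,-1.57])
zt=.154
while zt>.1405:
    zt-=.0015 if zt>.149 else .001
    robot.servo_line([.6462,-.0200,zt],speed=.02); f=F(robot,10)-F0
    print(round(zt,4),robot.read_position().round(4),f.round(2),round(robot.read_grip_width()*88,2))
    if f[2]>7.6: break
im,d=robot.grab_frame("scene");np.savez("scene8.npz",im=im,d=d);a,b,c,e=(240,120,390,280)
cv2.imwrite(f"pics/scene8.png",cv2.resize(im[b:e,a:c,::-1],None,fx=4,fy=4,interpolation=cv2.INTER_CUBIC))
im,d=robot.grab_frame("wrist");cv2.imwrite("pics/w8.png",im[:,:,::-1])
print(robot.read_t())
E
```

```text
0.1525 [ 0.6462 -0.0201  0.1526] [ 0.27 -0.44  5.98] 31.15
0.151 [ 0.6463 -0.0201  0.1512] [-0.13 -0.82  6.81] 31.15
0.1495 [ 0.6463 -0.02    0.1498] [-0.48 -0.77  7.54] 30.96
0.148 [ 0.6464 -0.02    0.1485] [-0.41 -0.41  8.17] 31.26
24.0917
```

View pics/scene8.png

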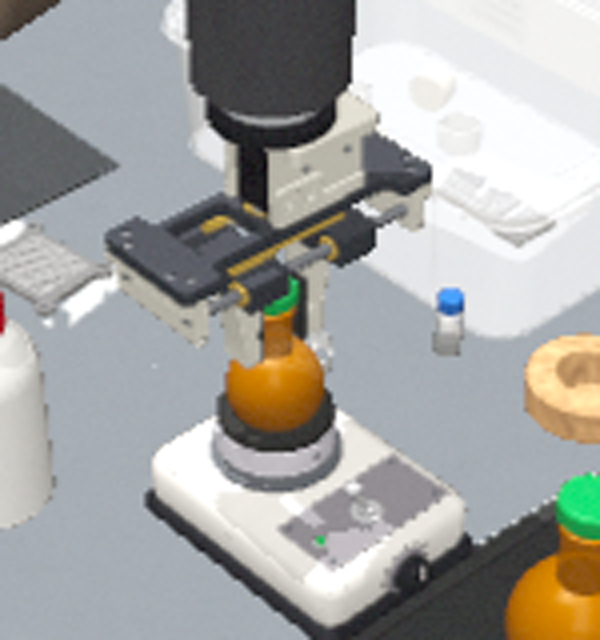

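View pics/w8.png

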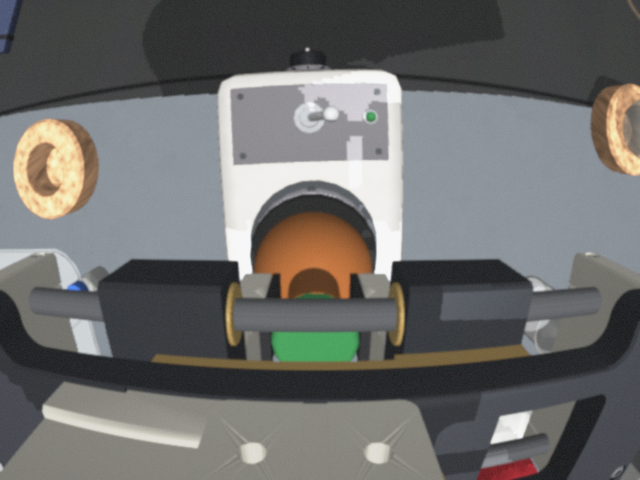

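```bash
cat > m.py <<'E'
from rig import robot
from h import *
from scipy.optimize import least_squares
def run(fn):
    z=np.load(fn);C=cloud(z['d'],robot.camera_info("scene"));im=z['im'] if 'im' in z else z['p'];hs=cv2.cvtColor(im,cv2.COLOR_RGB2HSV)
    near=(np.hypot(C[...,0]-.647,C[...,1]+.02)<.05)
    m=(hs[...,0]>5)&(hs[...,0]<17)&(hs[...,1]>200)&near&(C[...,2]>.08)
    n=near&(z['d']>0)&(hs[...,1]<120)&(hs[...,2]<110)&(C[...,2]>.085)&(C[...,2]<.115)
    rr=np.hypot(C[...,0]-.6475,C[...,1]+.02); q=n&(rr>.030)&(rr<.037)
    print(fn,"rim top z",q.sum(),np.percentile(C[q][:,2],[50,75,90]).round(4))
    if m.sum()>20:
        k=C[m];k=k[k[:,2]<np.percentile(k[:,2],5)+.05];
        r=least_squares(lambda c:np.linalg.norm(k-c,axis=1)-.032,[.646,-.02,k[:,2].mean()],loss='soft_l1',f_scale=.002);print(" ball",r.x.round(4))
        a=C[m];a=a[(a[:,2]>r.x[2]+.033)];print(" neck pts",len(a),a.mean(0).round(4) if len(a) else 0)
E
python3 - <<'E'
from m import *
for f in("scene0","scene6","scene7","scene8"): run(f+".npz")
E
```

```text
scene0.npz rim top z 159 [0.1052 0.1062 0.1071]
scene6.npz rim top z 107 [0.1051 0.1063 0.107 ]
 ball [ 0.6469 -0.0207  0.145 ]
 neck pts 42 [ 0.6367 -0.0161  0.1905]
scene7.npz rim top z 91 [0.1024 0.1035 0.1041]
 ball [ 0.6478 -0.0202  0.1216]
 neck pts 31 [ 0.6376 -0.0155  0.1713]
scene8.npz rim top z 97 [0.0965 0.0977 0.099 ]
 ball [ 0.6478 -0.0201  0.1167]
 neck pts 19 [ 0.6371 -0.0162  0.1671]
```

The rim has dropped about 8.4 mm, which is 60 %. The raw push of 6.6 N (after the flask's weight) fits the spring law, so I need about 3 mm more.

```bash
python3 - <<'E'
from m import *
F0=np.array([.04,.04,-1.57])
for zt in (.1470,.1460,.1450,.1444):
    robot.servo_line([.6462,-.0200,zt],speed=.02); robot.dwell(.1);f=F(robot,10)-F0;p=robot.read_position()
    print(zt,p.round(4),f.round(2),round(robot.read_grip_width()*88,2))
    if p[2]<.1457: break
im,d=robot.grab_frame("scene");np.savez("scene9.npz",im=im,d=d);a,b,c,e=(240,120,390,280)
cv2.imwrite(f"pics/scene9.png",cv2.resize(im[b:e,a:c,::-1],None,fx=4,fy=4,interpolation=cv2.INTER_CUBIC))
run("scene9.npz")
robot.dwell(.5);print(robot.read_t(),robot.read_position(),F(robot)-F0)
im,d=robot.grab_frame("top");cv2.imwrite("pics/top9.png",im[:,:,::-1])
E
```

```text
0.147 [ 0.6465 -0.02    0.1476] [-0.47 -0.52  8.52] 31.29
0.146 [ 0.6465 -0.02    0.1467] [-0.45 -0.58  8.76] 31.39
0.145 [ 0.6466 -0.02    0.1458] [-0.91 -0.32  9.47] 31.56
0.1444 [ 0.6466 -0.02    0.1453] [-0.72 -0.6   9.42] 31.15
scene9.npz rim top z 118 [0.0939 0.0957 0.0977]
 ball [ 0.6479 -0.0203  0.1136]
 neck pts 20 [ 0.6374 -0.016   0.1648]
26.7083 [ 0.64658557 -0.02005121  0.14521712] [-0.73 -0.67  9.95]
```

View pics/scene9.png

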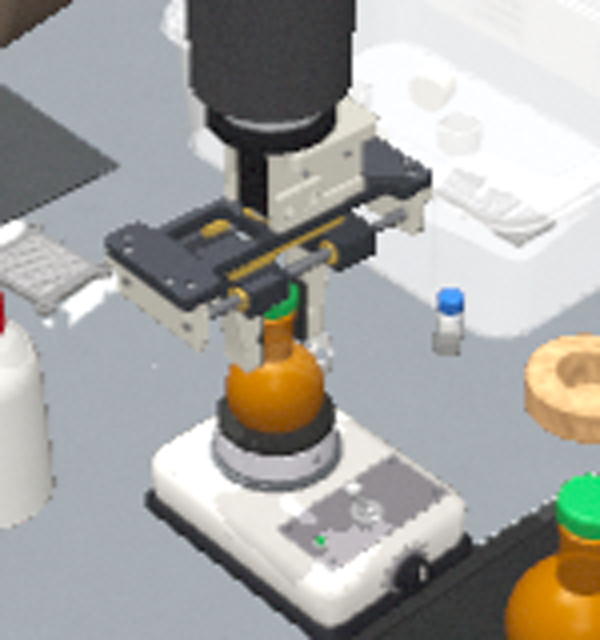

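View pics/top9.png

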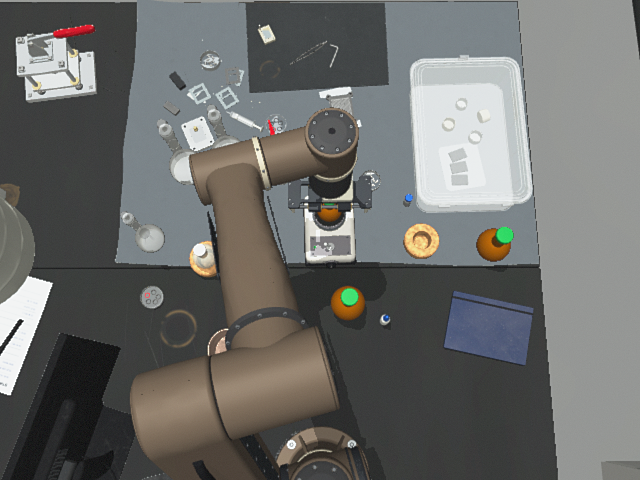

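The rim is down about 11.4 of 14 mm, the push is steady, the flask is upright and the bystanders stand where they were. I'm handing in.

```bash
python3 - <<'E'
from rig import robot
print(robot.read_position(),robot.read_force(),robot.read_t()); robot.job_done()
E
```

```text
[ 0.64657819 -0.02002372  0.14520506] [-1.29129522 -0.0603897   9.09450885] 26.8917
the job is handed in; nothing more can be done
```

I flipped the mixer's toggle switch on, lifted the 110 mm amber flask out of its cork ring and carried it upright to the mixer. I seated it in the cradle and handed the job in at about 27 s, still holding it pressed down.

**Last checks**
- **Switch:** on. The tip moved from y ≈ -0.036 to y ≈ -0.009, and the wrist picture taken during the press shows it leaning towards the lamp.
- **Press:** the cradle was about 11.4 of 14 mm down, judged from both the depth images and the hand's travel. The push was steady at about 8–9 N.
- **Upright:** the bulb's centre lay within about 1.5 mm of the tool axis.
- **Bystanders:** none looked moved in the last top picture, though the arm hid part of the bench, including dropper_1. The clear flask was in view in its ring.

**Did not match expectation**
- **Grip:** the width read 31 mm, not the neck's 24 mm, so the pads hold the lower stopper head rather than the neck. No slip showed while lifting or pressing.
- **First contact:** the flask met the cradle about 1 mm off in y, with a side force of 1.9 N. I corrected this before pressing down fully, leaving about 0.7 N.
- **Rim height:** the highest rim-depth points showed about 1–2 mm less drop than the median, probably mixed pixels.

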